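Load the staining rocker and shift its lock lever from load to run

ROBOT

A 7-joint arm with a two-finger parallel gripper is mounted at the origin on a cart in front of the work surface, level with it; the furniture and walls round the work are solid. World frame = base frame: x ahead of the robot, y to its left, z up, the work surface at z = 0. Lengths are in m, angles in rad, forces in N, time in s.
With the tool pointing down it reaches from about 0.375 to 0.925 m from the base axis. Payload 3.1 kg.
Tool frame: the origin (TCP) lies at the centre of the arm's flange, where the gripper is bolted on; the fingertips stand 173 mm ahead of it and the grasp point (between the pads) lies 155 mm ahead of it; z points along the fingers, y is the line along which they close (so a half turn about z gives the same grasp; the last joint's range is limited). The gripper opens to 85 mm and grips with 20 to 120 N. Pads are 22 mm wide; open, the fingers measure 114 mm over their backs; the gripper's body (76 mm by 85 mm) begins 54 mm behind the grasp point. The pads swing forward as they close: fully open they stand 13 mm farther back than shut.
Start: joints at [-1.219, 0.383, 0.044, 1.598, -0.018, 1.161, -0.05], TCP at [0.283, 0.585, 0.405] pointing down, gripper open.
Joint ranges: [-2.61, 2.61], [-0.41, 2.15], [-1.48, 1.57], [0, 2.5], [-1.57, 4.71], [0.05, 1.97], [-2.85, 2.85]. Speed limits (rad/s): [2.79, 2.79, 3.14, 3.14, 3.14, 3.14, 3.14].

INTERFACE

Orientations are given as a rotation vector (axis times angle).
In Python, from station import r gives the robot as it stands.
- The arm moves only by the tool apply_moves, never from a script. Its argument "increments" is one flat list of numbers, 5 for each row, row after row: the shift along the world's x, y, z scaled (see below), then the turn about the world's z scaled (see below), then the opening, from 0 (shut) to 1 (fully open). A call has 1 to 12 rows; each row is the pose to reach, as a shift and turn from the pose commanded when the call began, turning the shorter way round; what a row does not reach only later rows make up. The controller multiplies each number of a shift by 0.1 m and each number of a turn by pi rad. A row lasts 1/8 s, in which the tool goes at most 62.5 mm and 10.7 degrees, less where a joint would pass 70% of its speed; a pose out of reach is approached as far as the arm can. A call with a number of a shift or a turn outside -1 to 1 is refused whole. A call with a gripper value outside its range is refused whole. The fingers move at their own pace and stop on an object; "grip_force" is the grip in N (left out, the last holds). Time passes only in rows, so rows that repeat a pose let the fingers close. It gives the time, the measured TCP pose, the force, the opening and the grip force at its end, in the units of the state.
- r.get_state(): the state, without advancing time (a new reading comes with each control period).
- r.capture(name): name is "scene" or "top" or "wrist"; returns the picture (420x560x3 uint8, red, green, blue); there is no depth.
- r.calibration(name): a dict with "camera_matrix" (3x3 intrinsics, pixels), "rvec" (rotation vector, rad) and "tvec" (3), from world to camera coordinates, as OpenCV has them; the wrist camera has in their place "mount" (4x4, takes a point from camera to tool coordinates, whose origin is the TCP and whose axes are the flange's). Camera axes: x right, y down, z forward; pixel columns grow to the right and rows downward; lengths in m; the calibration is good to about 2 mm. A picture is of the moment at which its call begins: read the wrist's pose just before it. calibration takes no time and is no camera call.
- r.sign_off(): hands the job in; it is judged then, once.
The state is a dict: "time": time; "q": joint angles; "qd": joint speeds; "joint_efforts": joint torques, N m; "tool_pos": TCP position; "eef_rot": TCP orientation; "force": force on the tool from outside, world axes, zero at the start; "wrist_torque": the same for the moment, N m; "gripper_width": finger opening in m; "gripper_force": force on a finger pad.
Only numpy, scipy, OpenCV 4.12 (cv2) and the standard library are available. Lean on these libraries where they do the work, as an engineer would, in place of code of your own. Each camera call takes 0.05 s, during which the arm holds its last target. There are 200 camera calls.

TASK

Load the staining rocker: set the loose blue kidney-shaped insert tray into the steel kidney dish on its platform, turned to match so that it sits fully down in it, while the lock lever is still in its load notch (red dot). Then lift the black ball lever out of that notch, swing it to the right along the slot and let it drop fully into the run notch (green dot) of the adjustable plate, wherever that is clamped; let go and leave the reagent bottle and the petri dish standing where they are.

Things in the scene. Friction and masses are not known exactly. Their poses are not given: they have to be found in the camera images.
- rocker: Staining rocker, fixed: white case 130 (x) x 240 (y) x 71 mm. Origin: centre of its underside; x points from its front to its back, y to its left, z up. Lever slot in the left half of the front panel (x = -65 mm), display on the right. On top a platform carries a steel dish, rim 124 mm above the bench. A monitor screen stands behind: world x from 0.57 m, y -0.29 to 0.25 m, z 0.10 to 0.42 m.
- dish (a point): Steel kidney dish fixed on the platform, 138 (y) x 75 mm at the bottom, 28 mm deep, walls flaring outward. Its hollow side faces its -x (to the rocker's front). Origin: middle of its underside, 93 mm above the bench; inner floor 3 mm higher. While the lever is at load, a tongue on its shaft locks the platform; at run it can rock slightly.
- tray: Loose blue kidney-shaped insert tray, 132 (y) x 69 mm at its foot, 137 x 75 at its rim, 24 mm high, 100 to 180 g; hollow side towards its -x. Origin: middle of its underside, under the bail and the centre of mass. It fits the dish one way only, x axes alike, with 3 mm play all round; seated, its origin is 3 mm above the dish's (same x, y).
- bail (a point): Middle of the tray's steel wire bail, 54 mm above the tray's origin (top of the tray and bail 58 mm): a bar 8 mm thick along the tray's y, straight for 32 mm, 26 mm above the tray's rim; pinch it from above across the tray's x.
- lever_knob (a point): Centre of the black ball (30 mm) at the lever's end, 112 mm from the lever's pivot, about 45 mm in front of the panel. Lever down in either notch: 44 mm above the bench; resting on the edge between or beyond the notches: 56 to 60 mm; highest 65 mm. In the load notch it lies 54 to 58 mm to the left (rocker y) of the pivot.
- lever_pivot (a point): Fixed point in the case about which the lever swings (upright axis) and tilts up, 44 mm over the bench. A spring pulls the ball down, 3.5 to 6 N; swinging takes 1 to 3 N. The flat arm (9 mm wide, 10 high) clears the load notch (left, red dot) once its ball is 17 mm up; the run notch is in a clamped plate (green dot), ball then 22 to 64 mm right of the pivot, place not measured.
- stain_bottle: Brown reagent bottle with black cap, 50 mm wide, 105 mm tall, loose bystander; origin at the middle of its underside. Must not be pushed away or tipped.
- petri: Covered petri dish, 60 mm wide, 16 mm high, loose bystander; origin at the middle of its underside. Must not be pushed away.

How it is judged:
On the way:
1. the tray is nested in the dish while the lever is in the load notch (z of tray in the frame of dish below 0.008 m and horizontal distance between tray and dish below 0.007 m and angle between the x axis of tray and the x axis of dish, either way round below 0.15 rad and y of lever_knob in the frame of rocker above 0.1 m and z of lever_knob in the frame of rocker below 0.049 m), for 0.2 s.
At the end, for the whole second after the job is handed in: Tray seated in the dish: origins within 7 mm in plan, tray's origin less than 8 mm above the dish's, x axes within 0.15 rad, at rest. Lever down in the run notch: ball centre less than 49 mm above the bench and right of y = 55 mm in the rocker's frame (z of tray in the frame of dish below 0.008 m and horizontal distance between tray and dish below 0.007 m and angle between the x axis of tray and the x axis of dish, either way round below 0.15 rad and linear speed of tray below 0.02 m/s and y of lever_knob in the frame of rocker below 0.055 m and z of lever_knob in the frame of rocker below 0.049 m); the robot touches nothing.
It fails at once if the reagent bottle is pushed away or tipped (distance of stain_bottle from where it was at the start of the episode above 0.025 m or angle between stain_bottle's own z axis and vertical above 0.5 rad).
It fails at once if the petri dish is pushed away (distance of petri from where it was at the start of the episode above 0.025 m).
It also fails if it takes over 66 s, if anything falls off the work surface, if the arm or the gripper's body presses on something with over 40 N, if the wrist force passes 120 N, or if a joint passes its speed limit or range.

## Working session

There is one attempt and no reset: what is moved stays moved. The work goes in short steps, Python scripts to look and compute and a tool call to move; the robot and the scene stay as the last step left them, time stands still between calls to the robot, and variables do not carry over. Pictures are saved under pics/ and viewed, at most 10 in all, crops included, and the job is handed in when it is done.

Besides the shell and the picture viewer there is one more tool, called after "Call:" in YAML: its name, and indented under it one key for each argument. apply_moves: Moves the arm, as the interface text tells. Its arguments: {"type":"object","properties":{"increments":{"type":"array"},"grip_force":{"type":"number"}},"required":["increments"]}

```bash
mkdir -p pics
python3 - <<'E'
from station import r
import cv2,numpy as np
s=r.get_state();print(s['time'],s['tool_pos'],s['eef_rot'],s['gripper_width'])
for n in ['scene','top']:
    im=r.capture(n);cv2.imwrite(f'pics/{n}0.png',im[:,:,::-1])
    c=r.calibration(n);print(n,c)
print(r.calibration('wrist'))
E
```

```text
0.0 [0.28239039 0.58489378 0.40326034] [-0.70041576 -3.06203531  0.00413676] 0.08544751055675692
scene {'camera_matrix': array([[385.43585325,   0.        , 281.55305052],
       [  0.        , 385.43585325, 206.21447052],
       [  0.        ,   0.        ,   1.        ]]), 'rvec': array([ 2.20795052, -1.10231107,  0.41365734]), 'tvec': array([-0.34891727,  0.27854378,  0.83904394])}
top {'camera_matrix': array([[446.33041035,   0.        , 283.13164647],
       [  0.        , 446.33041035, 213.42507609],
       [  0.        ,   0.        ,   1.        ]]), 'rvec': array([ 2.14419167, -2.16752187,  0.15040187]), 'tvec': array([-0.09866035,  0.47768507,  1.04194319])}
{'camera_matrix': array([[302.62685602,   0.        , 277.70453153],
       [  0.        , 302.62685602, 205.73356075],
       [  0.        ,   0.        ,   1.        ]]), 'mount': array([[-1.16610562e-03, -9.57276614e-01, -2.89171444e-01,
         7.47863032e-02],
       [ 9.99999320e-01, -1.11488195e-03, -3.41853964e-04,
         6.99599019e-04],
       [ 4.85678092e-06, -2.89171646e-01,  9.57277264e-01,
         3.09676117e-02],
       [ 0.00000000e+00,  0.00000000e+00,  0.00000000e+00,
         1.00000000e+00]])}
```

View pics/scene0.png

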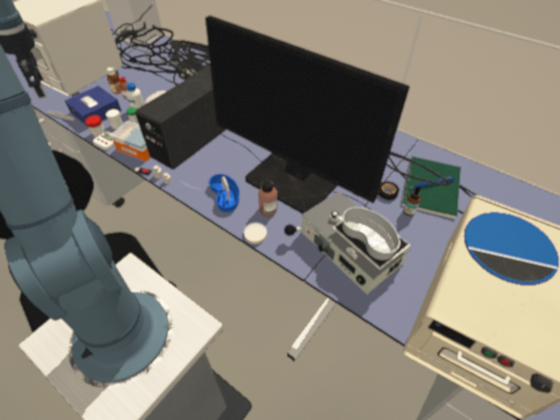

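View pics/top0.png

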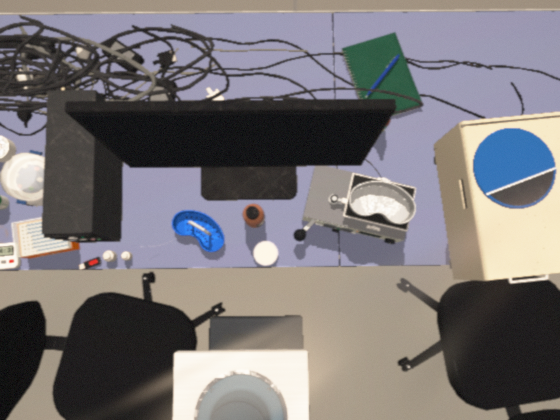

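The scene view shows the tray near (224,190), the bottle at (268,198), the petri dish at (256,233), the rocker at (360,240) and the ball at (290,230). In the top view they are at tray (198,231), bottle (253,214), petri (266,253), ball (300,235) and dish (380,203).

```bash
cat > h.py <<'E'
from station import r
import cv2,numpy as np
from scipy.spatial.transform import Rotation as R
def cam(name,s=None):
    c=r.calibration(name);K=c['camera_matrix']
    if name=='wrist':
        s=s or r.get_state();T=np.eye(4);T[:3,:3]=R.from_rotvec(s['eef_rot']).as_matrix();T[:3,3]=s['tool_pos']
        E=np.linalg.inv(T@c['mount'])
    else:
        E=np.eye(4);E[:3,:3]=cv2.Rodrigues(c['rvec'])[0];E[:3,3]=c['tvec']
    return K,E
def ray(C,uv):
    K,E=C;d=E[:3,:3].T@np.linalg.solve(K,[*uv,1.]);o=-E[:3,:3].T@E[:3,3];return o,d
def onz(C,uv,z):
    o,d=ray(C,uv);return o+d*(z-o[2])/d[2]
def tri(*a):
    A=np.zeros((3,3));b=np.zeros(3);L=[ray(C,uv) for C,uv in a]
    for o,d in L:
        d=d/np.linalg.norm(d);P=np.eye(3)-np.outer(d,d);A+=P;b+=P@o
    x=np.linalg.solve(A,b);return x,[np.linalg.norm(np.cross(x-o,d/np.linalg.norm(d))) for o,d in L]
def proj(C,X):
    K,E=C;p=K@(E[:3,:3]@np.asarray(X)+E[:3,3]);return p[:2]/p[2]
def shot(name,f):
    s=r.get_state();C=cam(name,s);im=r.capture(name)[:,:,::-1].copy();cv2.imwrite(f'pics/{f}.png',im)
    np.savez(f'pics/{f}.npz',K=C[0],E=C[1]);return C,im
def load(f):
    z=np.load(f'pics/{f}.npz');return (z['K'],z['E']),cv2.imread(f'pics/{f}.png')
E
python3 - <<'E'
from h import *
np.set_printoptions(precision=3,suppress=True)
T=cam('top');S=cam('scene')
for n,uv,z in [('tray',(198,231),.02),('bottle',(253,214),.105),('petri',(266,253),.016),('ball',(300,235),.044),('dish',(380,203),.12),('caseL back',(314,168),.071),('caseL front',(305,227),.071),('caseR front',(407,241),.071)]: print(n,onz(T,uv,z))
print(tri((T,(300,235)),(S,(290,230))))
s=r.get_state();print(R.from_rotvec(s['eef_rot']).as_matrix())
E
```

```text
tray [0.437 0.102 0.02 ]
bottle [ 0.466 -0.036  0.105]
petri [ 0.383 -0.062  0.016]
ball [ 0.423 -0.143  0.044]
dish [ 0.486 -0.318  0.12 ]
caseL back [ 0.578 -0.177  0.071]
caseL front [ 0.439 -0.154  0.071]
caseR front [ 0.404 -0.388  0.071]
(array([ 0.424, -0.144,  0.043]), [np.float64(0.0007809368478290875), np.float64(0.0007809368478291037)])
[[-0.901  0.435 -0.001]
 [ 0.435  0.901 -0.002]
 [-0.    -0.002 -1.   ]]
```

Call:
apply_moves:
  increments: [0.15,-0.5,0,-0.055,1,0.3,-0.98,0,-0.11,1]
  grip_force: 40

```text
time: 0.35
tool_pos: [0.3125, 0.4863, 0.4037]
eef_rot: [1.223, 2.894, -0.002]
force: [0.9, 0.5, 0.4]
gripper_width: 0.0854
gripper_force: 0.0
```

Call:
apply_moves:
  increments: [0.15,-0.5,0,-0.055,1,0.3,-0.98,0,-0.11,1]

```text
time: 0.6
tool_pos: [0.3429, 0.3873, 0.4041]
eef_rot: [1.704, 2.639, -0.001]
force: [0.1, 0.3, 0.2]
gripper_width: 0.0853
gripper_force: 0.0
```

Call:
apply_moves:
  increments: [0.15,-0.5,0,-0.055,1,0.3,-0.98,0,-0.11,1]

```text
time: 0.85
tool_pos: [0.3727, 0.2893, 0.4043]
eef_rot: [-2.133, -2.307, 0.001]
force: [0.6, -0.2, 0.5]
gripper_width: 0.0852
gripper_force: 0.0
```

Call:
apply_moves:
  increments: [0.15,-0.5,0,-0.055,1,0.3,-0.98,0,-0.11,1]

```text
time: 1.1
tool_pos: [0.4026, 0.1914, 0.4043]
eef_rot: [-2.497, -1.906, 0.001]
force: [0.9, -0.2, 0.2]
gripper_width: 0.0854
gripper_force: 0.0
```

Call:
apply_moves:
  increments: [0.15,-0.5,-0.25,-0.055,1,0.3,-0.98,-0.5,-0.11,1,0.3,-0.98,-0.5,-0.11,1,0.3,-0.98,-0.5,-0.11,1]

```text
time: 1.6
tool_pos: [0.4324, 0.0956, 0.3545]
eef_rot: [-2.783, -1.457, 0.001]
force: [0.6, 0.8, -0.5]
gripper_width: 0.0854
gripper_force: 0.0
```

Run:
```python
from h import *
np.set_printoptions(precision=4,suppress=True)
C,im=shot('wrist','w1')
s=r.get_state();print(s['time'],s['q'],s['tool_pos'],R.from_rotvec(s['eef_rot']).as_matrix())
```

```text
1.65 [-0.8198  0.0319  0.5214  2.1451 -0.0199  0.9684 -0.8921] [0.4325 0.0964 0.3549] [[ 0.5686  0.8226  0.0003]
 [ 0.8226 -0.5686  0.0006]
 [ 0.0007 -0.0001 -1.    ]]
```

View pics/w1.png

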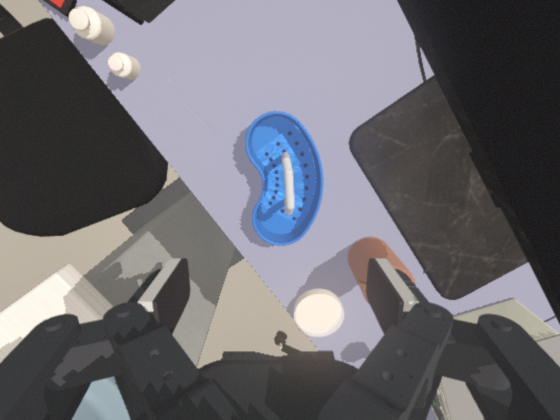

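The wrist view shows the tray's rim spanning (246–323, 111–246), hollow side to the left. The bail runs from (285,155) to (291,212), the petri dish is at (318,312), and the bottle is at (375,260) leaning right in perspective.

```bash
cat >> h.py <<'E'
def kidney(C,m,z):
    """mask -> centroid of hull bbox centre, yaw (tray x axis) on plane z"""
    cs,_=cv2.findContours(m,cv2.RETR_EXTERNAL,cv2.CHAIN_APPROX_NONE);c=max(cs,key=cv2.contourArea)[:,0].astype(float)
    P=np.array([onz(C,p,z)[:2] for p in c]).astype(np.float32)
    (cx,cy),(w,h),a=cv2.minAreaRect(P);B=cv2.boxPoints(((cx,cy),(w,h),a))
    M=cv2.moments(P.reshape(-1,1,2));g=np.array([M['m10'],M['m01']])/M['m00']
    th=.5*np.arctan2(2*M['mu11'],M['mu20']-M['mu02']) # long axis
    x=np.array([np.sin(th),-np.cos(th)]); d=P-np.float32((cx,cy))
    # body bulges toward -hollow: hull centroid farther... centroid lies toward +x relative to hull centre
    H=cv2.convexHull(P);
    if (g-cv2.moments(H)['m10']/cv2.moments(H)['m00']*np.array([1,0])-cv2.moments(H)['m01']/cv2.moments(H)['m00']*np.array([0,1]))@x<0:x=-x
    y=np.array([-x[1],x[0]]);u=P@x;v=P@y
    ctr=x*(u.max()+u.min())/2+y*(v.max()+v.min())/2
    return ctr,np.degrees(np.arctan2(x[1],x[0])),np.ptp(u),np.ptp(v),g
def bluemask(im):
    h=cv2.cvtColor(im,cv2.COLOR_BGR2HSV);m=cv2.inRange(h,(98,150,60),(125,255,255))
    return cv2.morphologyEx(m,cv2.MORPH_CLOSE,np.ones((9,9),np.uint8))
E
python3 - <<'E'
from h import *
np.set_printoptions(precision=4,suppress=True)
C,im=load('w1');m=bluemask(im);print(kidney(C,m,.024))
h=cv2.cvtColor(im,cv2.COLOR_BGR2HSV);b=cv2.inRange(h,(0,0,110),(180,90,255));b[:,:270]=0;b[:140]=0;b[225:]=0;b[:,305:]=0
ys,xs=np.nonzero(b);print(xs.mean(),ys.mean(),ys.min(),ys.max())
f=cv2.fitLine(np.c_[xs,ys].astype(np.float32),cv2.DIST_HUBER,0,.01,.01).ravel();print(f)
a=onz(C,f[2:]+f[:2]*15,.054);d=onz(C,f[2:]-f[:2]*15,.054);v=a-d if a[1]-d[1]>0 else d-a;print((a+d)/2,np.degrees(np.arctan2(-v[0],v[1])))
print('bottle,petri',onz(C,(318,312),.016))
E
```

```text
(array([0.4423, 0.0995]), np.float64(-31.7482069033725), np.float64(0.07277020363107212), np.float64(0.13420947905228164), array([0.4405, 0.0976]))
288.01015228426394 183.2927241962775 142 218
[  0.0698   0.9976 287.9824 183.0061]
[0.4469 0.1027 0.054 ] -30.33533225568164
bottle,petri [ 0.3844 -0.0546  0.016 ]
```

Call:
apply_moves:
  increments: [0.07,0.03,-0.3,0.01,1,0.14,0.05,-0.6,0.02,1,0.14,0.05,-0.6,0.02,1,0.14,0.05,-0.6,0.02,1]

```text
time: 2.15
tool_pos: [0.4468, 0.1014, 0.2956]
eef_rot: [-2.735, -1.545, -0.002]
force: [0.0, 0.7, -0.2]
gripper_width: 0.0856
gripper_force: 0.0
```

Run:
```python
from h import *
np.set_printoptions(precision=4,suppress=True)
C,im=shot('wrist','w2');m=bluemask(im);print(kidney(C,m,.024))
print(r.get_state()['tool_pos'])
cv2.imwrite('pics/w2c.png',cv2.resize(im[0:300,130:430],None,fx=2,fy=2,interpolation=2))
```

```text
(array([0.4426, 0.0992]), np.float64(-31.095253686692985), np.float64(0.07365843676790085), np.float64(0.13555513431569904), array([0.4418, 0.0998]))
[0.447  0.1012 0.296 ]
```

View pics/w2c.png

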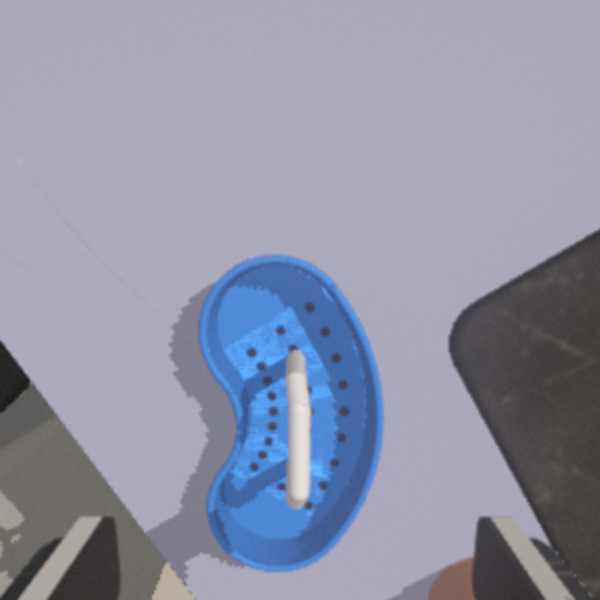

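The crop shows the bail's straight top running from (298,402) to (298,505), which is about (279,201)–(279,252) in the full picture, parallel to the camera's column. Next I'll triangulate its middle.

Run:
```python
from h import *
np.set_printoptions(precision=4,suppress=True)
C1,i1=load('w1');C2,i2=load('w2')
h=cv2.cvtColor(i2,cv2.COLOR_BGR2HSV);b=cv2.inRange(h,(0,0,130),(180,90,255));b[:,:272]=0;b[:195]=0;b[256:]=0;b[:,290:]=0
ys,xs=np.nonzero(b);print(xs.mean(),ys.mean(),ys.min(),ys.max())
# bottom end of bar in each
print(tri((C1,(290.5,213)),(C2,(279,253))),tri((C1,(288.5,194)),(C2,(279,226.5))))
for z in(.05,.054,.058):print(z,onz(C2,(279,226.5),z),onz(C1,(288.7,194),z))
a,d=onz(C2,(279,205),.054),onz(C2,(279,248),.054);v=a-d;print(np.degrees(np.arctan2(-v[0],v[1])))
X=R.from_rotvec(r.get_state()['eef_rot']).as_matrix();print(np.degrees(np.arctan2(X[1,1],X[0,1])))
c=np.r_[.4424,.0993,0];t=np.radians(-31.2);print(proj(C2,[.4469,.1027,.054]))
```

```text
278.8017883755589 223.67511177347242 195 254
(array([0.432 , 0.0766, 0.0496]), [np.float64(0.00019765526288792153), np.float64(0.00019765526288791614)]) (array([0.4377, 0.0863, 0.021 ]), [np.float64(3.4109991853905765e-05), np.float64(3.410999185389914e-05)])
0.05 [0.4433 0.0957 0.05  ] [0.4413 0.093  0.05  ]
0.054 [0.444 0.097 0.054] [0.4418 0.0939 0.054 ]
0.058 [0.4448 0.0983 0.058 ] [0.4422 0.0949 0.058 ]
-31.071198341452398
-31.097381550872104
[278.3495 218.4023]
```

Call:
apply_moves:
  increments: [-0.015,-0.015,-0.45,0,1,-0.025,-0.027,-0.8,0,1,-0.025,-0.027,-0.87,0,1,-0.025,-0.027,-0.87,0,1,-0.025,-0.027,-0.87,0,0,-0.025,-0.027,-0.87,0,0,-0.025,-0.027,-0.87,0,0,-0.025,-0.027,-0.87,0,0,-0.025,-0.027,-0.87,0,0,-0.025,-0.027,-0.87,0,0]
  grip_force: 50

```text
time: 3.45
tool_pos: [0.4444, 0.0976, 0.2078]
eef_rot: [2.736, 1.543, 0.001]
force: [0.8, -0.7, 2.0]
gripper_width: 0.0059
gripper_force: 48.7
```

Call:
apply_moves:
  increments: [0,0,0,0,0,0,0,0.2,0,0,0,0,0.6,0,0,0,0,1,0,0,0,0,1,0,0]

```text
time: 4.08
tool_pos: [0.4453, 0.098, 0.3101]
eef_rot: [-2.736, -1.543, -0.01]
force: [0.7, -0.2, -0.3]
gripper_width: 0.0059
gripper_force: 49.0
```

Call:
apply_moves:
  increments: [-0.1,-0.3,0.5,0.02,0,-0.2,-0.7,1,0.04,0,-0.25,-1,1,0.05,0]

```text
time: 4.45
tool_pos: [0.4196, -0.0037, 0.4098]
eef_rot: [2.605, 1.754, 0.008]
force: [-0.1, -0.5, -1.8]
gripper_width: 0.0061
gripper_force: 49.0
```

Call:
apply_moves:
  increments: [-0.12,-0.5,0,0.02,0,-0.25,-1,0,0.04,0]

```text
time: 4.7
tool_pos: [0.3928, -0.1033, 0.4062]
eef_rot: [-2.487, -1.917, 0.004]
force: [1.4, 0.0, -1.7]
gripper_width: 0.006
gripper_force: 49.0
```

Call:
apply_moves:
  increments: [-0.12,-0.5,0,0.02,0,-0.25,-1,0,0.035,0]

```text
time: 4.95
tool_pos: [0.3676, -0.2033, 0.4061]
eef_rot: [-2.379, -2.048, 0.002]
force: [1.3, -0.2, -1.8]
gripper_width: 0.0065
gripper_force: 49.0
```

Call:
apply_moves:
  increments: [-0.12,-0.5,0,0,0,-0.25,-1,0,0,0,-0.25,-1,0,0,0,-0.25,-1,0,0,0,-0.25,-1,0,0,0]

```text
time: 5.58
tool_pos: [0.3446, -0.3005, 0.4069]
eef_rot: [-2.378, -2.05, 0.001]
force: [0.3, 0.4, -2.0]
gripper_width: 0.0062
gripper_force: 49.0
```

Run:
```python
from h import *
np.set_printoptions(precision=4,suppress=True)
C,im=shot('wrist','w3');s=r.get_state()
X=R.from_rotvec(s['eef_rot']).as_matrix();print(s['time'],s['tool_pos'],np.degrees(np.arctan2(X[1,1],X[0,1])),s['gripper_width'])
cv2.imwrite('pics/w3c.png',cv2.resize(im,(800,600),interpolation=2))
```

```text
5.625 [ 0.3446 -0.3007  0.407 ] -8.472047500182933 0.005941016772867325
```

View pics/w3c.png

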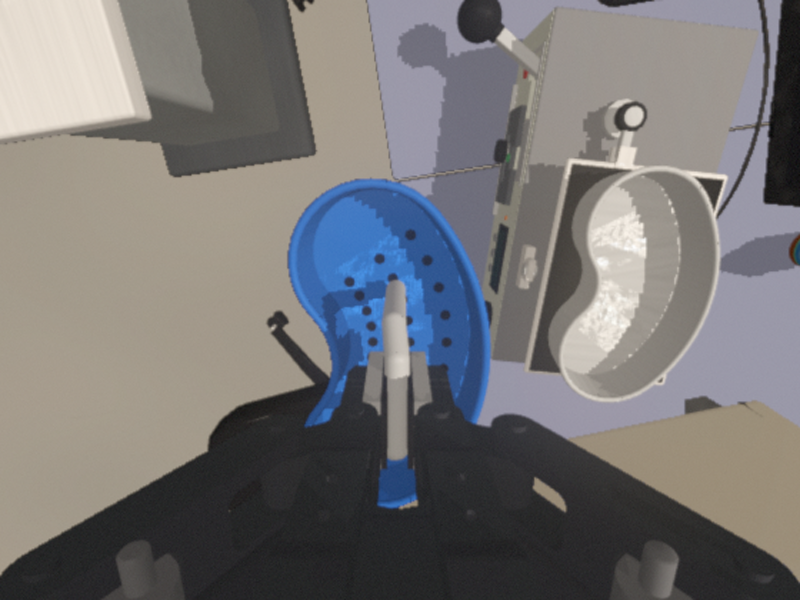

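The wrist view (800×600 scale) shows the held tray at lower centre. The dish's rim spans (553–720, 167–402), the red dot is near (525,74), the green dot near (508,158), the ball at (480,20) and the platform knob at (630,115). I'll segment the dish rim next.

Run:
```python
from h import *
np.set_printoptions(precision=4,suppress=True)
C,im=load('w3')
x0,y0,x1,y1=375,105,515,292
k=4;big=cv2.resize(im[y0:y1,x0:x1],None,fx=k,fy=k,interpolation=cv2.INTER_CUBIC)
poly=np.array([(553,362),(558,330),(580,300),(592,270),(578,235),(575,205),(600,178),(650,168),(690,178),(712,210),(718,265),(705,320),(670,370),(610,400),(570,390)])/1.42857
P=((poly-[x0,y0])*k).astype(np.int32)
m=np.full(big.shape[:2],cv2.GC_BGD,np.uint8)
t=np.zeros_like(m);cv2.fillPoly(t,[P],1)
m[cv2.dilate(t,np.ones((33,33)))>0]=cv2.GC_PR_BGD;m[t>0]=cv2.GC_PR_FGD;m[cv2.erode(t,np.ones((33,33)))>0]=cv2.GC_FGD
cv2.grabCut(big,m,None,np.zeros((1,65)),np.zeros((1,65)),6,cv2.GC_INIT_WITH_MASK)
g=((m==1)|(m==3)).astype(np.uint8)*255
g=cv2.morphologyEx(cv2.morphologyEx(g,cv2.MORPH_OPEN,np.ones((13,13))),cv2.MORPH_CLOSE,np.ones((13,13)))
K=C[0].copy()
A=np.array([[k,0,-k*x0+(k-1)/2],[0,k,-k*y0+(k-1)/2],[0,0,1.]])
C2=(A@K,C[1])
for z in(.121,.124):print(z,kidney(C2,g,z))
b=bluemask(im);s=onz
cs,_=cv2.findContours(g,0,1);cv2.drawContours(big,cs,-1,(0,0,255),1);cv2.imwrite('pics/d.png',big)
```

```text
0.121 (array([ 0.4875, -0.3233]), np.float64(-12.955432632189366), np.float64(0.09417054260880398), np.float64(0.15038073598446985), array([ 0.4867, -0.3216]))
0.124 (array([ 0.486 , -0.3222]), np.float64(-12.955432735859482), np.float64(0.0930624271274259), np.float64(0.1486112151202251), array([ 0.4852, -0.3204]))
```

View pics/d.png

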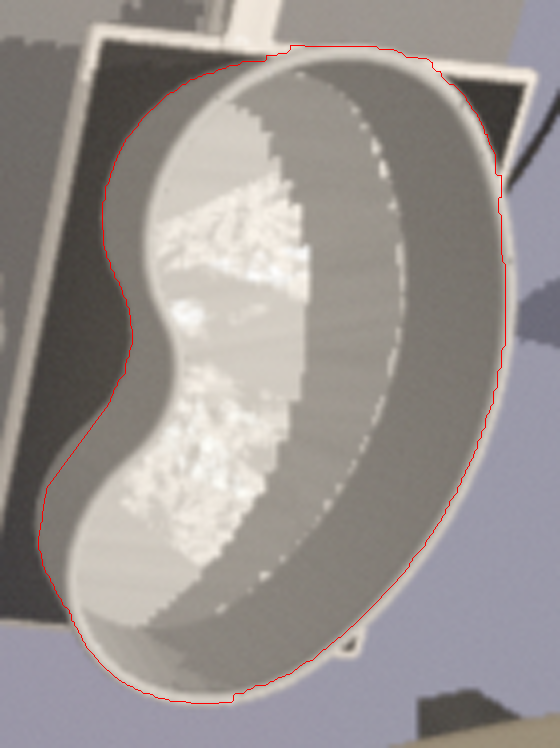

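The overlay shows GrabCut took in the outer wall on the left. I'll use the bright rim line read off this crop instead, e.g. (350,47), (147,210), (175,350), (66,580), (190,704), (514,280), and fit the tray outline to it.

```bash
cat > fit.py <<'E'
from h import *
from scipy.optimize import least_squares
np.set_printoptions(precision=4,suppress=True)
C2,i2=load('w2');cs,_=cv2.findContours(bluemask(i2),0,cv2.CHAIN_APPROX_NONE);c=max(cs,key=cv2.contourArea)[:,0].astype(float)
W=np.array([onz(C2,p,.024)[:2] for p in c])
O=np.array([.4443,.098]);a=np.radians(-31.1)   # bail axis at grasp time (tool axis, z of yaw)
Rm=lambda t:np.array([[np.cos(t),-np.sin(t)],[np.sin(t),np.cos(t)]])
Tm=((W-O)@Rm(a)*1e4).astype(np.float32).reshape(-1,1,2)   # template in grasp frame, 0.1 mm
def res(p,P):
    L=(P-p[:2])@Rm(p[2])*1e4
    return np.array([cv2.pointPolygonTest(Tm,(float(q[0]),float(q[1])),True)/1e4 for q in L])+p[3]
def fit(P,p0,free=True):
    f=lambda p:res(np.r_[p,0] if not free else p,P)
    s=least_squares(f,p0 if free else p0[:3],x_scale=[.01,.01,.1,.01][:len(p0) if free else 3],loss='soft_l1',f_scale=.001,diff_step=1e-4)
    return s.x,np.sqrt(np.mean(s.fun**2))
E
python3 - <<'E'
from fit import *
C,im=load('w3')
D=np.array([(350,47),(300,55),(250,72),(205,105),(165,155),(147,210),(146,250),(160,310),(175,350),(172,385),(150,425),(110,475),(80,520),(66,580),(75,625),(100,665),(140,693),(190,704),(240,700),(300,675),(360,633),(410,580),(455,510),(490,430),(508,350),(514,280),(508,210),(490,140),(455,85),(420,60),(385,48)])
px=(D+.5)/4-.5+[375,105]
for z in(.121,.124):
    P=np.array([onz(C,p,z)[:2] for p in px]);x,e=fit(P,[.486,-.32,-.17,.004]);print('dish',z,x[:2],np.degrees(x[2]),x[3],e)
# held tray, upper part only
b=bluemask(im);cs,_=cv2.findContours(b,0,cv2.CHAIN_APPROX_NONE);c=max(cs,key=cv2.contourArea)[:,0].astype(float)
c=c[(c[:,1]<255)&~((c[:,0]>224)&(c[:,0]<325)&(c[:,1]>215)&(c[:,0]>242))]
z=.407-.2078+.024
P=np.array([onz(C,p,z)[:2] for p in c]);x,e=fit(P,[.3446,-.3,-.15,0],False);print('tray',x[:2],np.degrees(x[2]),e,len(P))
s=r.get_state();print(s['tool_pos'])
T=cam('top');S=cam('scene')
print('red/green on panel?',[onz(C,np.array(u)/1.4286,.06) for u in((525,74),(508,158))])
E
```

```text
dish 0.121 [ 0.4945 -0.3255] -14.605374669771441 0.006882492980228999 0.0005351867985057308
dish 0.124 [ 0.4928 -0.3244] -14.62029010880127 0.0062441203537458734 0.00043080428594513234
tray [ 0.3444 -0.2988] -7.131404253558739 0.009584200134552315 358
[ 0.3446 -0.3007  0.407 ]
red/green on panel? [array([ 0.4465, -0.1829,  0.06  ]), array([ 0.4314, -0.2342,  0.06  ])]
```

Run:
```python
from fit import *
C,im=load('w3');q=lambda u,z:onz(C,np.array(u)/1.42857-.15,z)
def yawy(a,b):v=a-b;return np.degrees(np.arctan2(-v[0],v[1]))
print('case front edge',yawy(q((555,8),.071),q((492,357),.071)),q((555,8),.071),q((492,357),.071))
print('platform',yawy(q((571,165),.095),q((528,372),.095)))
b=bluemask(im);cs,_=cv2.findContours(b,0,cv2.CHAIN_APPROX_NONE);c=max(cs,key=cv2.contourArea)[:,0].astype(float)
c=c[((c[:,1]<235)&(c[:,0]<240))|((c[:,1]<280)&(c[:,0]>325))|(c[:,1]<150)]
for z in(.219,.2232,.227):
    P=np.array([onz(C,p,z)[:2] for p in c]);x,e=fit(P,[.3446,-.3,-.15,0],False);print('tray',z,x[:2],np.degrees(x[2]),e,len(P),c.min(0),c.max(0))
```

```text
case front edge -14.345389807642462 [ 0.4637 -0.1503  0.071 ] [ 0.4054 -0.3781  0.071 ]
platform -14.274427419227871
tray 0.219 [ 0.3456 -0.2986] -3.9653545968416366 0.000675713967056071 285 [202. 126.] [342. 279.]
tray 0.2232 [ 0.3447 -0.2988] -6.694466296878752 0.0003549031619436058 285 [202. 126.] [342. 279.]
tray 0.227 [ 0.3438 -0.2989] -9.282560553583044 0.0002521304989673042 285 [202. 126.] [342. 279.]
```

Dish rim fits with 0.4 mm residual at (0.493, −0.325), yaw −14.6°, matching the case edge (−14.3°). I'll move over it.

Call:
apply_moves:
  increments: [0.4,-0.05,0,-0.017,0,0.9,-0.1,0,-0.034,0]

```text
time: 5.88
tool_pos: [0.4351, -0.312, 0.4088]
eef_rot: [2.489, 1.916, 0.009]
force: [1.4, -0.1, 2.2]
gripper_width: 0.0061
gripper_force: 49.0
```

Call:
apply_moves:
  increments: [0.4,-0.1,0,0,0,0.59,-0.145,-0.2,0,0,0.59,-0.145,-0.5,0,0,0.59,-0.145,-0.5,0,0,0.59,-0.145,-0.5,0,0,0.59,-0.145,-0.5,0,0]

```text
time: 6.62
tool_pos: [0.4934, -0.3271, 0.3592]
eef_rot: [2.487, 1.916, 0.003]
force: [-0.3, -0.4, -1.3]
gripper_width: 0.0063
gripper_force: 49.0
```

Run:
```python
from fit import *
C,im=shot('wrist','w4');s=r.get_state();X=R.from_rotvec(s['eef_rot']).as_matrix();print(s['time'],s['tool_pos'],np.degrees(np.arctan2(X[1,1],X[0,1])),s['force'])
S,i2=shot('scene','s4')
a=cv2.resize(im[60:320,120:440],None,fx=1.5,fy=1.5,interpolation=2);b=cv2.resize(i2[150:310,270:430],(390,390),interpolation=2)[:,:320]
cv2.imwrite('pics/m4.png',np.hstack([a,b]))
```

```text
6.675 [ 0.4933 -0.3271  0.3591] -14.784044577543577 [ 0.6936  0.7024 -1.8844]
```

View pics/m4.png

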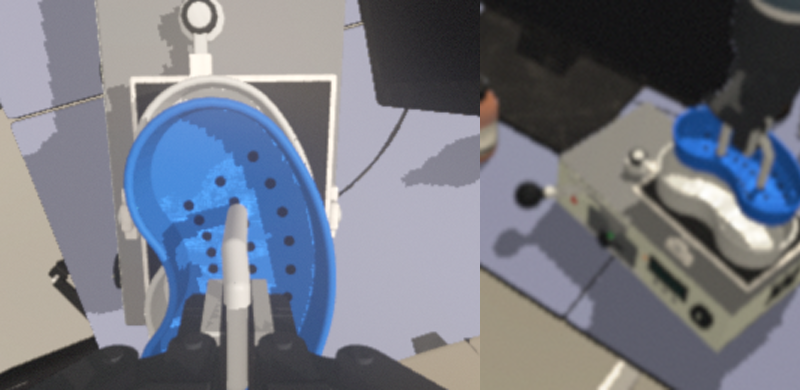

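Left panel: the tray hangs over the dish, with the rim showing around it at (218,75), (170,84), (290,105) and (150,300). Right panel: the tray is above the dish, the green dot is at (606,237) and the red dot at (573,200). I'll check the dish position from the visible rim.

Run:
```python
from fit import *
C,im=load('w4')
o=np.array([(218,75),(195,77),(170,84),(150,97),(140,110),(262,85),(290,105),(312,140),(146,300),(152,280)])
P=np.array([onz(C,p/1.5-.17+[120,60],.124)[:2] for p in o])
print(res([.4928,-.3244,np.radians(-14.6),.0062],P)*1e3)
s=least_squares(lambda p:res([p[0],p[1],np.radians(-14.6),.0062],P),[.4928,-.3244],x_scale=.01,loss='soft_l1',f_scale=.001,diff_step=1e-4);print(s.x,s.fun*1e3)
b=bluemask(im);cs,_=cv2.findContours(b,0,cv2.CHAIN_APPROX_NONE);c=max(cs,key=cv2.contourArea)[:,0].astype(float)
c=c[((c[:,1]<225)&(c[:,0]<240))|((c[:,1]<270)&(c[:,0]>325))|(c[:,1]<150)]
for z in(.1753,.179):
    P=np.array([onz(C,p,z)[:2] for p in c]);x,e=fit(P,[.4933,-.327,-.25,0],False);print('tray',z,x[:2],np.degrees(x[2]),e,len(P))
```

```text
[-0.8415 -0.8089 -1.6612 -2.9196 -3.0683 -2.3731 -4.8943 -5.5168 -0.4589
 -0.3112]
[ 0.4944 -0.3219] [ 1.9814  1.8718  0.1813 -1.5216 -2.1973  0.3433 -2.4378 -3.0484 -0.4452
  0.0609]
tray 0.1753 [ 0.494  -0.3276] -13.512093549174853 0.0020059638106464895 220
tray 0.179 [ 0.4931 -0.3274] -16.14636349282507 0.001996942404491779 220
```

Call:
apply_moves:
  increments: [0,0.025,-0.15,0,0,0,0.025,-0.3,0,0,0,0.025,-0.36,0,0,0,0.025,-0.42,0,0,0,0.025,-0.48,0,0,0,0.025,-0.48,0,0,0,0.025,-0.48,0,0]

```text
time: 7.6
tool_pos: [0.4932, -0.3246, 0.3099]
eef_rot: [2.489, 1.917, 0.0]
force: [-0.6, -0.4, -1.5]
gripper_width: 0.006
gripper_force: 49.1
```

Call:
apply_moves:
  increments: [0,0,-0.03,0,0,0,0,-0.05,0,0,0,0,-0.05,0,0]

```text
time: 7.98
tool_pos: [0.4931, -0.3243, 0.3046]
eef_rot: [-2.489, -1.917, -0.0]
force: [-0.3, -0.2, -2.4]
gripper_width: 0.006
gripper_force: 49.0
```

Call:
apply_moves:
  increments: [0,0,-0.02,0,0,0,0,-0.02,0,0]

```text
time: 8.22
tool_pos: [0.4938, -0.3248, 0.3039]
eef_rot: [2.487, 1.916, 0.002]
force: [0.9, 0.5, 5.0]
gripper_width: 0.006
gripper_force: 49.6
```

Call:
apply_moves:
  increments: [0,0,0,0,0.35,0,0,0,0,0.35,0,0,0,0,0.35,0,0,0,0,0.35,0,0,0.3,0,0.35,0,0,0.7,0,0.35,0,0,1,0,0.35,0,0,1,0,0.35,0,0,1,0,0.35]

```text
time: 9.35
tool_pos: [0.4929, -0.3239, 0.4017]
eef_rot: [-2.488, -1.916, 0.0]
force: [0.9, 1.1, -0.7]
gripper_width: 0.0299
gripper_force: 0.0
```

Run:
```python
from fit import *
C,im=shot('wrist','w5');s=r.get_state();print(s['time'],s['tool_pos'],s['gripper_width'],s['q'])
S,i2=shot('scene','s5');T,i3=shot('top','t5')
a=cv2.resize(im[0:300,120:460],None,fx=1.4,fy=1.4,interpolation=2);b=cv2.resize(i2[180:290,280:420],(324,255),interpolation=2)
c=cv2.resize(i3[150:270,280:432],(324,256),interpolation=2)
h=np.vstack([b,c])[:420];h=cv2.copyMakeBorder(h,0,max(0,420-len(h)),0,0,0)
h=np.vstack([b,c]);a=cv2.copyMakeBorder(a,0,len(h)-len(a),0,0,0);print(a.shape,h.shape)
cv2.imwrite('pics/m5.png',np.hstack([a,h]))
bm=bluemask(im);cs,_=cv2.findContours(bm,0,cv2.CHAIN_APPROX_NONE);k=max(cs,key=cv2.contourArea)[:,0].astype(float);print(k.min(0),k.max(0))
for z in(.12,):
    P=np.array([onz(C,p,z)[:2] for p in k]);x,e=fit(P,[.4933,-.325,-.25,0],False);print('tray',z,x[:2],np.degrees(x[2]),e)
```

```text
9.4 [ 0.4928 -0.3237  0.4012] 0.03017952017529731 [-0.3527  0.469   1.1156  1.7873 -0.4548  1.1772  0.6448]
(511, 476, 3) (511, 324, 3)
[233. 126.] [319. 274.]
tray 0.12 [ 0.4911 -0.3252] -12.800442692316814 0.00655624180444193
```

View pics/m5.png

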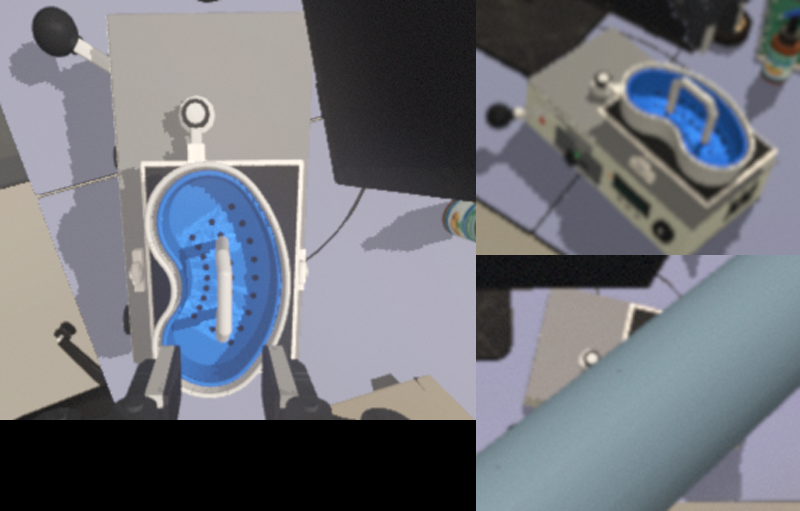

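The picture shows the tray fully nested inside the dish rim. The ball is at (55,32) in the wrist panel, and the green dot at (576,156) and red dot at (541,120) in the scene panel. Next come the ball, pivot and green dot positions.

Run:
```python
from fit import *
C3,i3=load('w3');C5,i5=load('w5');S,is_=load('s5');T=cam('top')
def blob(im,box,lo,hi,hsv=True):
    x0,y0,x1,y1=box;p=cv2.cvtColor(im,cv2.COLOR_BGR2HSV)[y0:y1,x0:x1];m=cv2.inRange(p,lo,hi)
    ys,xs=np.nonzero(m);return np.array([xs.mean()+x0,ys.mean()+y0]) if len(xs) else None,len(xs),(xs.min()+x0,xs.max()+x0,ys.min()+y0,ys.max()+y0) if len(xs) else None
dk=((0,0,0),(180,120,75))
for n,im,b in(('w3',i3,(315,0,356,34)),('w5',i5,(138,0,180,45)),('s5',is_,(280,218,300,242))):print(n,'ball',blob(im,b,*dk))
g=((40,90,40),(85,255,255));rd=[((0,110,80),(8,255,255))]
for n,im,b in(('w3',i3,(330,90,375,130)),('s5',is_,(300,225,345,270)),('w5',i5,(160,60,240,140))):print(n,'green',blob(im,b,*g))
for n,im,b in(('w3',i3,(350,35,385,75)),('s5',is_,(295,220,325,245))):print(n,'red',blob(im,b,*rd[0]))
q=lambda u,z:onz(C5,np.array(u)/1.4-.15+[120,0],z)
print('corner w5',q((108,15),.071))
```

```text
w3 ball (array([335.6595,  13.7443]), 790, (np.int64(321), np.int64(351), np.int64(0), np.int64(29)))
w5 ball (array([158.8867,  22.5065]), 847, (np.int64(144), np.int64(175), np.int64(6), np.int64(39)))
s5 ball (array([289.6071, 229.6667]), 84, (np.int64(285), np.int64(295), np.int64(225), np.int64(234)))
w3 green (array([355.3333, 110.1667]), 6, (np.int64(355), np.int64(356), np.int64(109), np.int64(112)))
s5 green (array([322.6667, 246.3333]), 3, (np.int64(322), np.int64(323), np.int64(246), np.int64(247)))
w5 green (None, 0, None)
w3 red (array([367.4444,  51.7778]), 9, (np.int64(367), np.int64(368), np.int64(50), np.int64(54)))
s5 red (array([308., 232.]), 1, (np.int64(308), np.int64(308), np.int64(232), np.int64(232)))
corner w5 [ 0.465  -0.1501  0.071 ]
```

Run:
```python
from fit import *
C3,_=load('w3');C5,_=load('w5');S,_=load('s5')
B=[(C3,(335.8,14)),(C5,(159,22.6)),(S,(289.6,229.7))]
b,e=tri(*B);print('ball',b,np.array(e)*1e3)
a=np.radians(-14.5);M=Rm(a)
org=np.array([.4643,-.1502])-M@[-.065,.12];print('rocker',org)
loc=lambda X:np.r_[(X[:2]-org)@M,X[2]]
g,e1=tri((C3,(355.4,110.2)),(S,(322.7,246.3)));rd,e2=tri((C3,(367.4,51.8)),(S,(308,232)))
print('ball loc',loc(b),'green',loc(g),e1,'red',loc(rd),e2)
print('dish loc',loc(np.r_[.4933,-.3245,0]))
bl=loc(b);py=bl[1]-.056;px=bl[0]+np.sqrt(.112**2-.056**2);print('pivot loc',px,py,'world',org+M@[px,py])
for dot in (rd,g):
    l=loc(dot);t=(l[1]-py)/(px-l[0]);th=np.arctan(t);print('ball for dot: y off',.112*np.sin(th),'deg',np.degrees(th),'world',org+M@[px-.112*np.cos(th),py+.112*np.sin(th)])
```

```text
ball [ 0.423  -0.143   0.0455] [0.5285 1.2943 0.7973]
rocker [ 0.4972 -0.2827]
ball loc [-0.1068  0.1166  0.0455] green [-0.0698  0.0317  0.034 ] [np.float64(7.216400862514141e-05), np.float64(7.216400862524949e-05)] red [-0.0666  0.0901  0.0296] [np.float64(8.765817142006759e-05), np.float64(8.765817142015218e-05)]
dish loc [ 0.0067 -0.0415  0.    ]
pivot loc -0.00981207288796819 0.06058818736562161 world [ 0.5029 -0.2215]
ball for dot: y off 0.051621450482289874 deg 27.445573087953324 world [ 0.4196 -0.1467]
ball for dot: y off -0.04856121899512235 deg -25.695118476203543 world [ 0.393  -0.2433]
```

Call:
apply_moves:
  increments: [-0.1,0.3,0,0.055,0.6,-0.2,0.6,0,0.11,0.6,-0.35,0.9,0,0.167,0.6]

```text
time: 9.88
tool_pos: [0.4578, -0.2331, 0.4017]
eef_rot: [-1.898, -2.502, 0.003]
force: [-0.0, 0.6, 0.9]
gripper_width: 0.0511
gripper_force: 0.0
```

Call:
apply_moves:
  increments: [-0.1,0.3,-0.2,0.055,0.6,-0.2,0.6,-0.5,0.11,0.6,-0.35,0.915,-0.8,0.167,0.6,-0.35,0.915,-0.8,0.167,0.6,-0.35,0.915,-0.8,0.167,0.6]

```text
time: 10.5
tool_pos: [0.4233, -0.1432, 0.3228]
eef_rot: [1.195, 2.905, -0.001]
force: [0.7, -0.3, 0.0]
gripper_width: 0.0513
gripper_force: 0.0
```

Run:
```python
from fit import *
C,im=shot('wrist','w6');s=r.get_state();X=R.from_rotvec(s['eef_rot']).as_matrix();print(s['time'],s['tool_pos'],np.degrees(np.arctan2(X[1,1],X[0,1])),s['gripper_width'],s['q'])
cv2.imwrite('pics/m6.png',cv2.resize(im,(800,600)))
b=np.array([.423,-.143,.0455]);u=proj(C,b);print(u)
p=im[max(0,int(u[1])-45):int(u[1])+45,int(u[0])-45:int(u[0])+45]
m=cv2.inRange(cv2.cvtColor(p,cv2.COLOR_BGR2HSV),(0,0,0),(180,120,75));n,l,st,ce=cv2.connectedComponentsWithStats(m);print([(st[i],ce[i]+[int(u[0])-45,max(0,int(u[1])-45)]) for i in range(1,n) if st[i][4]>100])
```

```text
10.55 [ 0.4238 -0.1438  0.3233] 45.21845048043709 0.051365369285375696 [-0.6952  0.1314  0.998   2.1784 -0.1408  0.8945  1.1763]
[277.5403 205.6771]
[(array([ 30,  28,  31,  36, 596], dtype=int32), array([274.7332, 203.844 ]))]
```

View pics/m6.png

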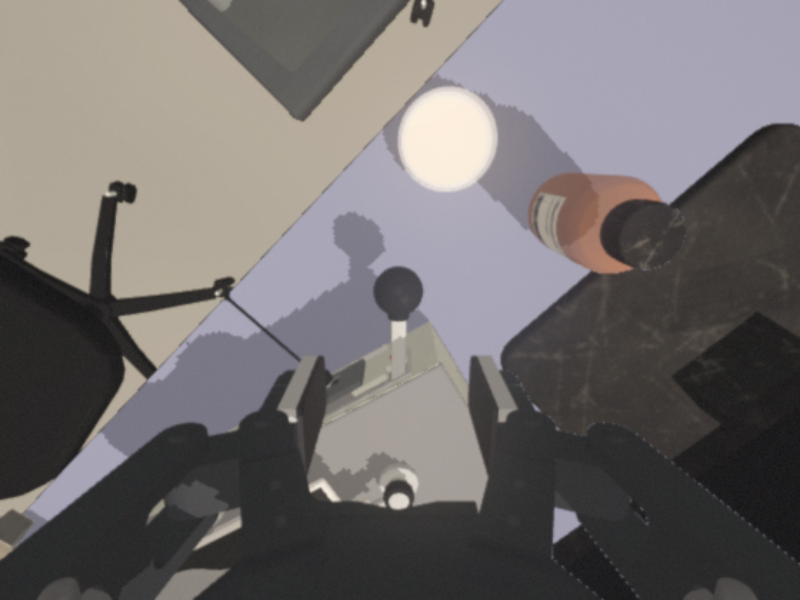

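The ball sits at (398,292), centred between the fingers, with the lever arm pointing straight at the camera's lower edge. Petri (448,138) and bottle (605,225) are well clear. I'll descend and grip.

Call:
apply_moves:
  increments: [0,0,-0.4,0,0.6,0,0,-0.8,0,0.6,0,0,-0.98,0,0.6,0,0,-0.98,0,0.6]

```text
time: 11.05
tool_pos: [0.4234, -0.1439, 0.2243]
eef_rot: [-1.196, -2.904, 0.004]
force: [0.6, -0.9, 0.0]
gripper_width: 0.0513
gripper_force: 0.0
```

Call:
apply_moves:
  increments: [0,0,-0.15,0,0.6,0,0,-0.27,0,0.6,0,0,-0.27,0,0.6,0,0,-0.27,0,0,0,0,-0.27,0,0,0,0,-0.27,0,0,0,0,-0.27,0,0,0,0,-0.27,0,0]
  grip_force: 60

```text
time: 12.05
tool_pos: [0.4236, -0.143, 0.1981]
eef_rot: [1.193, 2.905, 0.0]
force: [-0.1, -0.6, 3.5]
gripper_width: 0.0273
gripper_force: 58.8
```

Call:
apply_moves:
  increments: [0,0,0.05,0,0,0,0,0.1,0,0,0.01,-0.01,0.15,0,0,0.01,-0.01,0.19,0,0,0.01,-0.01,0.19,0,0,0.01,-0.01,0.19,0,0]

```text
time: 12.8
tool_pos: [0.4241, -0.1439, 0.2166]
eef_rot: [1.193, 2.906, -0.001]
force: [4.4, -2.7, -9.4]
gripper_width: 0.0269
gripper_force: 59.5
```

Call:
apply_moves:
  increments: [-0.04,-0.045,0,0.018,0,-0.083,-0.094,0,0.036,0,-0.12,-0.15,0,0.055,0,-0.159,-0.205,0,0.075,0,-0.19,-0.265,0,0.095,0,-0.221,-0.325,0,0.114,0,-0.245,-0.39,0,0.133,0,-0.269,-0.451,0,0.153,0,-0.269,-0.451,0,0.153,0]

```text
time: 13.92
tool_pos: [0.3973, -0.1891, 0.2167]
eef_rot: [0.469, 3.106, 0.0]
force: [4.7, -2.5, -7.0]
gripper_width: 0.0269
gripper_force: 59.8
```

Call:
apply_moves:
  increments: [-0.015,-0.065,0,0.019,0,-0.03,-0.131,0,0.039,0,-0.04,-0.19,0,0.055,0,-0.045,-0.246,0,0.072,0,-0.047,-0.304,0,0.089,0,-0.047,-0.304,0,0.089,0]

```text
time: 14.68
tool_pos: [0.3926, -0.219, 0.2164]
eef_rot: [-0.032, -3.141, -0.001]
force: [4.3, -1.4, -8.4]
gripper_width: 0.0273
gripper_force: 59.7
```

Call:
apply_moves:
  increments: [0,0,-0.02,0,0,0,0,-0.04,0,0,0,0,-0.04,0,0]

```text
time: 15.05
tool_pos: [0.3925, -0.2194, 0.2138]
eef_rot: [-0.031, -3.14, -0.004]
force: [-0.9, 1.0, 10.8]
gripper_width: 0.0269
gripper_force: 61.4
```

Call:
apply_moves:
  increments: [0,0,-0.02,0,0,0,0,-0.02,0,0]

```text
time: 15.3
tool_pos: [0.3925, -0.2198, 0.213]
eef_rot: [-0.031, -3.14, -0.007]
force: [-5.9, 3.7, 24.4]
gripper_width: 0.0271
gripper_force: 62.5
```

Call:
apply_moves:
  increments: [0,0,0.035,0,0,0,0,0.035,0,0,0,0,0.035,0,0.4,0,0,0.035,0,0.4,0,0,0,0,0.4,0,0,-0.04,0,0.4,0,0,-0.08,0,0.4,0,0,-0.08,0,0.4]

```text
time: 16.3
tool_pos: [0.3922, -0.2192, 0.2022]
eef_rot: [-0.03, -3.14, -0.0]
force: [0.2, -0.2, 0.9]
gripper_width: 0.0339
gripper_force: 0.0
```

Call:
apply_moves:
  increments: [0,-0.02,0,0.005,0.4,0,-0.04,0,0.011,0.4,0.02,-0.06,0,0.016,0.4,0.002,-0.077,0,0.022,0.4,0.004,-0.096,0,0.028,0.4,0.006,-0.115,0,0.033,0.4,0.008,-0.135,0,0.038,0.4,0.008,-0.154,0,0.044,0.4,0.008,-0.154,0,0.044,0.4]

```text
time: 17.42
tool_pos: [0.3933, -0.2353, 0.2028]
eef_rot: [-0.186, 3.136, -0.001]
force: [-0.0, 2.1, -2.4]
gripper_width: 0.0339
gripper_force: 0.8
```

Run:
```python
from fit import *
s=r.get_state();X=R.from_rotvec(s['eef_rot']).as_matrix();print(s['time'],s['tool_pos'],np.degrees(np.arctan2(X[1,1],X[0,1])),s['gripper_width'],s['q'],s['force'])
C,im=shot('wrist','w7');S,i2=shot('scene','s7')
cv2.imwrite('pics/m7.png',np.hstack([cv2.resize(im,(480,360)),cv2.resize(i2[190:310,270:377],(320,360),interpolation=2)]))
```

```text
17.425 [ 0.3933 -0.2353  0.2028] 96.79672168436436 0.033930746883943146 [-0.0862  0.389   0.6022  2.2091 -0.3675  0.6389  2.4694] [-0.0308  2.1145 -2.3951]
```

Call:
apply_moves:
  increments: [0.002,-0.015,0,0,0.4,0.004,-0.03,0,0,0.4,0.004,-0.03,0,0,0.4]

```text
time: 17.9
tool_pos: [0.3934, -0.2377, 0.2026]
eef_rot: [0.187, -3.135, -0.001]
force: [-0.8, 3.1, -0.5]
gripper_width: 0.0339
gripper_force: 1.5
```

Call:
apply_moves:
  increments: [0.003,-0.015,0,0,0.4,0.006,-0.03,0,0,0.4,0.006,-0.03,0,0,0.4]

```text
time: 18.27
tool_pos: [0.3939, -0.2411, 0.2025]
eef_rot: [0.186, -3.136, 0.001]
force: [-1.7, 2.3, -0.3]
gripper_width: 0.034
gripper_force: 1.2
```

Call:
apply_moves:
  increments: [0.004,-0.015,0,0,0.4,0.008,-0.03,0,0,0.4,0.008,-0.03,0,0,0.4]

```text
time: 18.65
tool_pos: [0.3962, -0.245, 0.2034]
eef_rot: [-0.185, 3.133, -0.005]
force: [0.1, 0.2, 0.7]
gripper_width: 0.0339
gripper_force: 0.2
```

Call:
apply_moves:
  increments: [0.005,-0.015,0,0,0.4,0.01,-0.03,0,0,0.4,0.01,-0.03,0,0,0.4]

```text
time: 19.02
tool_pos: [0.3965, -0.2473, 0.203]
eef_rot: [-0.186, 3.135, -0.002]
force: [-1.9, 0.1, -0.3]
gripper_width: 0.0343
gripper_force: 0.0
```

Run:
```python
from fit import *
s=r.get_state();print(s['time'],s['tool_pos'],s['force'])
C,im=shot('wrist','w8');S,i2=shot('scene','s8')
# dark ball in scene
for z in(.044,.058):
  for y in (-.245,-.24):print(z,y,proj(S,[.3955,y,z]))
for n in('s7','s8'):
    p=cv2.imread(f'pics/{n}.png')[225:300,290:345];m=cv2.inRange(cv2.cvtColor(p,cv2.COLOR_BGR2HSV),(0,0,0),(180,255,60));k,l,st,ce=cv2.connectedComponentsWithStats(m);print(n,[(st[i].tolist(),(ce[i]+[290,225]).round(1)) for i in range(1,k) if st[i][4]>25])
cv2.imwrite('pics/m8.png',np.hstack([cv2.resize(im,(480,360)),cv2.resize(i2[210:290,285:356],(320,360),interpolation=2)]))
```

```text
19.025 [ 0.3965 -0.2473  0.203 ] [-1.8644  0.0755 -0.32  ]
0.044 -0.245 [317.1054 257.6663]
0.044 -0.24 [315.3528 256.6063]
0.058 -0.245 [317.5195 254.3493]
0.058 -0.24 [315.7456 253.2842]
s7 [([0, 0, 52, 40, 1216], array([315.4, 240.7])), ([47, 0, 8, 10, 33], array([340.5, 228.7])), ([50, 31, 5, 9, 29], array([342.1, 259.7]))]
s8 [([4, 0, 51, 41, 1302], array([321. , 242.4]))]
```

Call:
apply_moves:
  increments: [0.005,-0.015,0,0,0.4,0.01,-0.03,0,0,0.4,0.01,-0.03,0,0,0.4]

```text
time: 19.5
tool_pos: [0.397, -0.2499, 0.2026]
eef_rot: [0.186, -3.136, 0.0]
force: [0.1, 1.1, 0.0]
gripper_width: 0.0337
gripper_force: 0.2
```

Call:
apply_moves:
  increments: [0.005,-0.015,0,0,0.4,0.01,-0.02,0,0,0.4,0.01,-0.02,0,0,0.4]

```text
time: 19.88
tool_pos: [0.398, -0.2517, 0.2026]
eef_rot: [0.187, -3.136, -0.0]
force: [-0.7, 1.0, 1.2]
gripper_width: 0.0342
gripper_force: 0.4
```

Call:
apply_moves:
  increments: [0,0.02,0,0,0.45,0,0.02,0,0,0.5,0,0.02,0.3,0,0.5,0,0.02,0.7,0,0.5,0,0.02,1,0,0.5,0,0.02,1,0,0.5,0,0.02,1,0,0.5]

```text
time: 20.75
tool_pos: [0.3978, -0.2494, 0.3022]
eef_rot: [0.187, -3.136, -0.001]
force: [-0.9, -0.3, -0.8]
gripper_width: 0.0428
gripper_force: 0.0
```

Run:
```python
from fit import *
C,im=shot('wrist','w9');S,i2=shot('scene','s9')
s=r.get_state();print(s['time'],s['tool_pos'],s['force'])
u=proj(C,[.397,-.248,.05]);v=proj(S,[.397,-.248,.05]);print(u,v)
def bl(im,u,h,th):
    x0,y0=int(u[0])-h,int(u[1])-h;p=im[y0:y0+2*h,x0:x0+2*h];m=cv2.inRange(cv2.cvtColor(p,cv2.COLOR_BGR2HSV),(0,0,0),(180,130,th));k,l,st,ce=cv2.connectedComponentsWithStats(m);return [(st[i].tolist(),(ce[i]+[x0,y0]).round(1)) for i in range(1,k) if st[i][4]>25]
for th in(55,75):print(bl(im,u,45,th),bl(i2,v,14,th))
x,y=int(v[0]),int(v[1])
cv2.imwrite('pics/m9.png',np.hstack([cv2.resize(im,(480,360)),cv2.resize(i2[y-45:y+45,x-40:x+40],(320,360),interpolation=2)]))
```

```text
20.85 [ 0.3975 -0.2493  0.3015] [-0.2852 -0.5611 -0.3257]
[278.0689 214.1997] [318.6915 256.4681]
[([57, 72, 14, 8, 48], array([295.9, 245.2]))] [([22, 6, 6, 9, 26], array([328.7, 251.7])), ([9, 11, 12, 12, 108], array([318.7, 258.9]))]
[([27, 21, 36, 40, 1111], array([277.7, 208.9])), ([56, 72, 17, 18, 179], array([296.7, 248.6])), ([36, 76, 8, 5, 27], array([272.9, 246.7])), ([0, 79, 3, 11, 30], array([233.9, 253.5]))] [([11, 0, 8, 9, 37], array([318.9, 244.6])), ([21, 4, 7, 13, 53], array([328.6, 251.4])), ([9, 10, 13, 18, 142], array([318.5, 259.3]))]
```

View pics/m9.png

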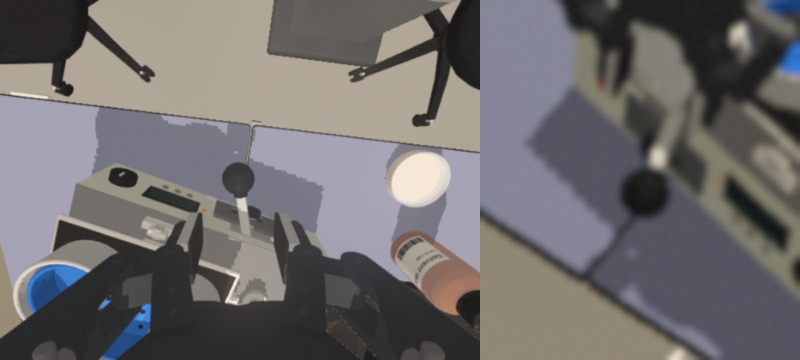

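The wrist panel shows the ball at (238,180), between the fingers. The scene panel has it at (645,190), about (319,258.7) in the full picture. Triangulating its height tells whether it has dropped.

Run:
```python
from fit import *
C,_=load('w9');S,_=load('s9')
b,e=tri((C,(277.6,208.9)),(S,(318.8,258.8)));print(b,np.array(e)*1e3)
org=np.array([.4972,-.2827]);print('rocker frame',(b[:2]-org)@Rm(np.radians(-14.5)))
for z in(.044,.058):p=onz(C,(277.6,208.9),z);print(z,p,proj(S,p),np.hypot(*(p[:2]-[.5029,-.2215])))
```

```text
[ 0.3956 -0.2491  0.0424] [0.6787 0.6787]
rocker frame [-0.1067  0.0071]
0.044 [ 0.3947 -0.2486  0.044 ] [318.1901 258.678 ] 0.11158922910889918
0.058 [ 0.3903 -0.2492  0.058 ] [317.7815 256.7236] 0.11594207755142473
```

Call:
apply_moves:
  increments: [0,0,0.4,0,0.5,0,0,0.8,0,0.5,0,0,0.8,0,0.5,0,0,0.8,0,0.5,0,0,0.8,0,0.5]

```text
time: 21.48
tool_pos: [0.3974, -0.2492, 0.3809]
eef_rot: [0.186, -3.132, -0.002]
force: [-0.6, 0.1, -0.1]
gripper_width: 0.0428
gripper_force: 0.0
```

Run:
```python
from fit import *
T,im=shot('wrist','w10')
s=r.get_state();print(s['time'],s['force'])
b=bluemask(im);print(cv2.countNonZero(b))
print(r.sign_off())
```

```text
21.525 [-0.4975  0.4507 -0.0065]
4055
the job is handed in; nothing more can be done
None
```

I handed the job in at 21.5 s (no verdict came back): the tray is seated in the dish, the lever ball is down in the run notch (measured about 42–44 mm high), the gripper is clear, and the bottle and petri dish were not touched.

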